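# Clamp the pill bottle and take off its cap

### The job

Turn the bottle holder's selector knob clockwise from the black dot to the green dot, not on to the red one, so that the jaw braces the amber bottle; then unscrew the bottle's white cap anticlockwise until the thread lets go, and lift it straight up. Finish while still holding the cap level right above the mouth, its lower rim one to three centimetres above the bottle's rim and touching nothing but the gripper. The bottle must stay where it stands without turning with the cap, the selector must stay on green, and the other things are to be left alone.

Things in the scene. Friction and masses are not known exactly. Their poses are not given: they have to be found in the camera images.
- holder: White plate 105 (x) x 250 (y) x 10 mm fixed to the glass, with two green silicone V jaws up to 44 mm above the glass and a black selector knob. Origin: underside centre, z up. The bottle stands near local (0, +60 mm), the knob's axis is at local (0, -65 mm). The jaws close along local y; the one nearer the knob moves and is sprung
- selector (a joint): Knob angle in rad, growing clockwise seen from above. It snaps at 0 = black dot, jaw open (start: about 0); 0.9 = GREEN dot, jaw presses the bottle with about 11 N; 1.8 = RED dot, too tight. At angle a the white pointer line points along the holder's (-cos a, +sin a). Turning takes up to 0.4 N m; let go within 0.2 rad of a dot it settles there within 0.1
- selector_grip (a point): On the knob's axis, 50 mm above the glass: the height for the TCP. The knob is a black bar 46 mm long (along the pointer line) and 12 mm thick, from 28 to 54 mm above the glass, on a 40 mm disc whose top is 28 mm above the glass. Grip it across its 12 mm. The bottle's axis is 125 mm away
- bottle: Amber glass pill bottle, loose, 38 mm diameter, 100 g, upright between the holder's jaws on a free-spinning steel disc. Origin: centre of its underside (12 mm above the glass), z up. Body 58 mm tall, neck 24 mm diameter up to 84 mm above the origin. In open jaws it spins along with the cap; closing the jaw shifts it up to 2 mm
- bottle_mark (a point): Blue dot on the bottle's side, 19 mm from its axis along its own +x, 52 mm above its underside: shows whether the bottle turns
- bottle_mouth (a point): Centre of the neck's rim, 84 mm above the bottle's underside. A grey sprung seal disc (22 mm diameter) in the mouth pushes the cap upwards, with about 12 N when screwed on falling to 2 N; with the cap off it sticks out 9 mm above the rim
- cap: White ribbed screw cap, 41 mm outer diameter, 26 mm tall, 20 g. Origin: centre of its open lower rim, z up. Screwed on, the rim is 64 to 66 mm above the bottle's underside; beside and below it the fingers have free room down to the jaws. Tight by friction (about 0.2 N m); gripping it with 50 to 80 N is safe, at any yaw
- cap_top (a point): Centre of the cap's top, 26 mm above its lower rim. Thread: right-hand; turned anticlockwise seen from above the cap rises 2 mm per rad and leaves the thread after 0.7 to 1.25 rad; only past 2.2 rad would it meet the next thread start. Held rigidly it does not jump then; let go, it pops up about 3 mm
- bamboo_box: closed bamboo box with sliding lid, 150x80x45 mm; a bystander, origin at the centre of its underside
- organiser: white weekly pill organiser with seven snap lids, 180x34x24 mm; a bystander, origin at the centre of its underside
- compact: round steel mirror compact, 72 mm across, 13 mm thick; a bystander, origin at the centre of its underside
- vial: empty clear glass vial, 28 mm across, 55 mm tall; a bystander, origin at the centre of its underside
- tumbler: white ceramic tumbler, 68 mm across, 85 mm tall; a bystander, origin at the centre of its underside
- cream_jar: white cream jar with blue lid, 56 mm across, 48 mm tall; a bystander, origin at the centre of its underside

How it is judged:
By the outcome, as a careful person would: the job done as asked, in the order asked, and still so for the second after the job is handed in, while the arm keeps its last pose, push and grip.
It also fails if it takes over 45 s, if anything falls off the work surface, if the arm or the gripper's body presses on something with over 40 N, if the wrist force passes 120 N, or if a joint passes its speed limit or range.

### The arm

A 6-joint arm with a two-finger parallel gripper is mounted at the origin on the work surface. World frame = base frame: x ahead of the robot, y to its left, z up, the work surface at z = 0. Lengths are in m, angles in degrees, forces in N, time in s.
With the tool pointing down it reaches from about 0.275 to 1 m from the base axis. Payload 8.4 kg.
Tool frame: the origin (TCP) lies between the finger pads, 19 mm behind the fingertips; this is the grasp point; z points along the fingers, y is the line along which they close (so a half turn about z gives the same grasp; the last joint's range is limited). The gripper opens to 85 mm and grips with 20 to 120 N. Pads are 22 mm wide; open, the fingers measure 114 mm over their backs; the gripper's body (76 mm by 85 mm) begins 54 mm behind the grasp point. The pads swing forward as they close: fully open they stand 13 mm farther back than shut.
Start: joints at [-63.85, 20.225, 93.587, -0, 66.188, -0.138], TCP at [0.277, -0.56, 0.25] pointing down, gripper open.
Joint ranges: [-150.9, 150.9], [-52.94, 120.26], [3.33, 152.33], [-74.26, 254.26], [0, 154.13], [-172.89, 172.89]. Speed limits (degrees/s): [127.2, 127.2, 159.86, 180, 180, 180].

### API

Orientations are given as [roll, pitch, yaw] about the fixed x, y, z axes, in that order (R = Rz(yaw) Ry(pitch) Rx(roll)).
In Python, from bench import get_state, read_camera, camera_params, sign_off gives the robot as it stands.
- The arm moves only by the shell command python3 -m creep 'ROWS' [OPENING]. ROWS is JSON, a list of rows, each a list of 4 numbers: the shift along the tool's x, y, z as a fraction of full scale, then the turn about the tool's z as a fraction of full scale. In form: [[tx, ty, tz, twist], ...]. A call has 1 to 10 rows; each row is the pose to reach, as a shift and turn from the pose commanded when the call began, along the tool's axes at that moment, turning the shorter way round; what a row does not reach only later rows make up. Full scale, the value 1, is 500 mm for a shift and 180 degrees for a turn. A row lasts 1/8 s, in which the tool goes at most 62.5 mm and 10.7 degrees, less where a joint would pass 70% of its speed; a pose out of reach is approached as far as the arm can. A call with a number of a shift or a turn outside -1 to 1 is refused whole. A call with a gripper value outside its range is refused whole. OPENING is the opening, from -1 (shut) to 1 (fully open), so that 0 is half open, set as the call begins (- or left out, the last holds). The fingers move at their own pace and stop on an object; the grip force is fixed at half the most. Time passes only in rows, so rows that repeat a pose let the fingers close. It gives the time, the measured TCP pose, the force, the opening and the grip force at its end, in the units of the state.
- get_state(): the state, without advancing time (a new reading comes with each control period).
- read_camera(name): name is "scene" or "top"; returns the picture (480x640x3 uint8, red, green, blue); there is no depth.
- camera_params(name): a dict with "camera_matrix" (3x3 intrinsics, pixels), "eye" and "orientation" of the camera in the world. Camera axes: x right, y down, z forward; pixel columns grow to the right and rows downward; lengths in m; the calibration is good to about 2 mm. A picture is of the moment at which its call begins. camera_params takes no time and is no camera call.
- sign_off(): hands the job in; it is judged then, once.
The state is a dict: "clock": time; "qpos": joint angles; "dq": joint speeds; "joint_efforts": joint torques, N m; "tool_pos": TCP position; "orientation": TCP orientation; "force": force on the tool from outside, world axes, zero at the start; "moment": the same for the moment, N m; "opening": finger opening in m; "grasp_force": force on a finger pad.
Only numpy, scipy, OpenCV 4.12 (cv2) and the standard library are available. Lean on these libraries where they do the work, as an engineer would, in place of code of your own. Each camera call takes 0.05 s, during which the arm holds its last target. There are 200 camera calls.

## Working session

There is one attempt and no reset: what is moved stays moved. The work goes in short steps, Python scripts to look and compute and a shell command to move; the robot and the scene stay as the last step left them, time stands still between calls to the robot, and variables do not carry over. Pictures are saved under pics/ and viewed, at most 10 in all, crops included, and the job is handed in when it is done.

```bash
mkdir -p pics; python3 - <<'E'
from bench import *
import cv2
for n in("scene","top"):
    cv2.imwrite(f"pics/{n}0.png",read_camera(n)[:,:,::-1]); print(n,camera_params(n))
print(get_state())
E
```

```text
scene {'camera_matrix': array([[445.99499834,   0.        , 313.84469334],
       [  0.        , 445.99499834, 234.11112182],
       [  0.        ,   0.        ,   1.        ]]), 'eye': array([ 1.09403216, -0.75421608,  0.69741979]), 'orientation': array([-124.69482959,    0.52984127,   31.41848634])}
top {'camera_matrix': array([[443.24147862,   0.        , 317.10997769],
       [  0.        , 443.24147862, 242.43670601],
       [  0.        ,   0.        ,   1.        ]]), 'eye': array([0.46100205, 0.00519994, 1.09373198]), 'orientation': array([-171.74113566,   -0.75905308,  -91.35451795])}
{'clock': 0.1, 'qpos': array([-6.38502974e+01,  2.02611373e+01,  9.36260296e+01, -6.79608701e-05,
        6.61898655e+01, -1.37176633e-01]), 'dq': array([-0.07600317, -0.06974483, -0.06923873,  0.15713422, -0.05539445,
        0.01662098]), 'joint_efforts': array([ 1.16478670e-03, -6.06354690e+01, -3.42821002e+01,  2.46598722e-05,
        3.95103227e-03, -2.72328208e-05]), 'tool_pos': array([ 0.2766049 , -0.55998057,  0.24929913]), 'orientation': array([-1.79922968e+02, -1.22290207e-04,  2.62869066e+01]), 'force': array([-0.57294291,  0.23235776,  0.53954471]), 'moment': array([ 0.03343399,  0.03255887, -0.04962727]), 'grasp_force': 0.0, 'opening': 0.08518216711881282}
```

View pics/top0.png

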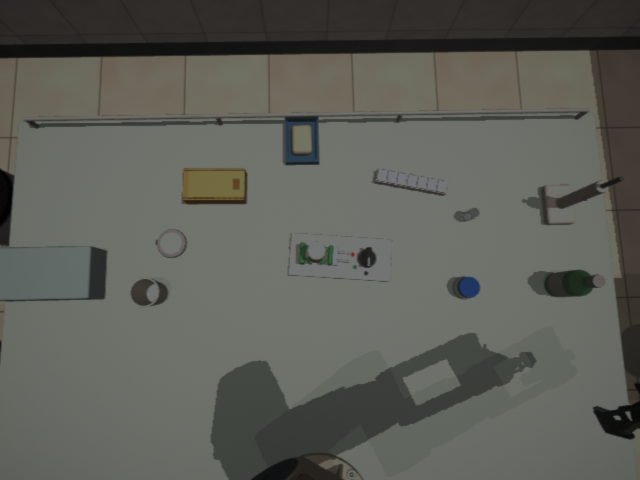

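View pics/scene0.png

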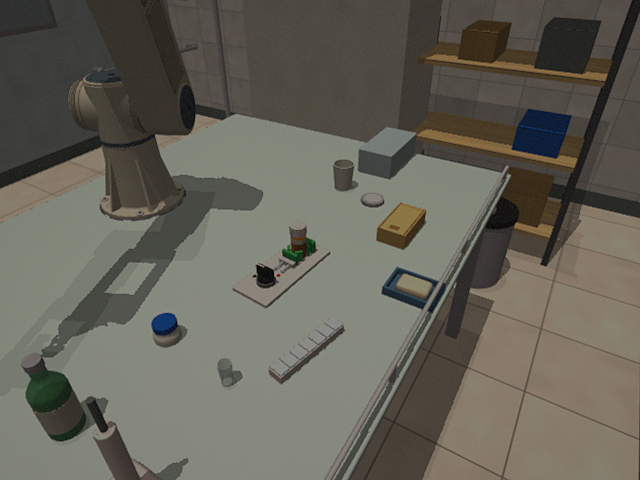

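The top view shows the holder at about (340,257), with the cap near (316,253) and the knob near (367,258). The scene view shows the same layout, with the knob at (265,275) and the cap at (298,230). Next I'll enlarge both.

```bash
python3 - <<'E'
import cv2,numpy as np
a=cv2.imread("pics/top0.png")[225:290,280:400]
b=cv2.imread("pics/scene0.png")[215:305,230:340]
cv2.imwrite("pics/tc.png",np.clip(cv2.resize(a,None,fx=6.5,fy=6.5,interpolation=2)*1.5,0,255))
cv2.imwrite("pics/sc.png",np.clip(cv2.resize(b,None,fx=6.5,fy=6.5,interpolation=2)*1.5,0,255))
E
```

```text
[ WARN:0@0.025] global loadsave.cpp:1063 imwrite_ Unsupported depth image for selected encoder is fallbacked to CV_8U.
```

View pics/tc.png

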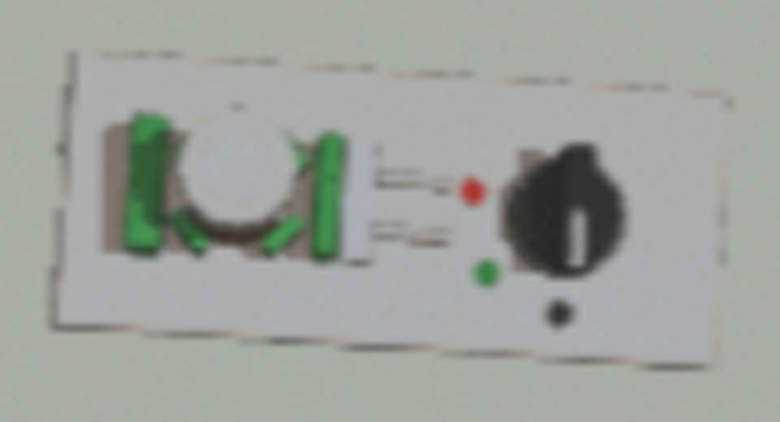

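View pics/sc.png

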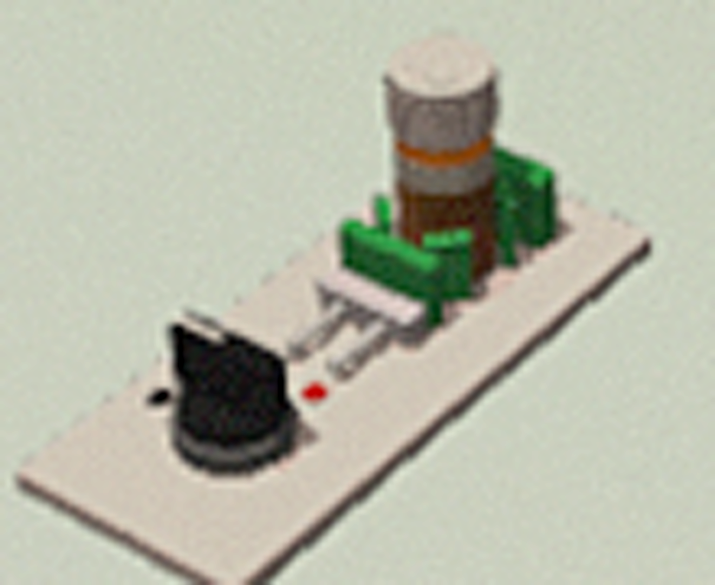

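The top crop shows the plate corners at (72,53), (730,97), (715,365) and (53,326). The cap centre is at (240,163), and the pointer runs from (577,208) to (577,268), towards the black dot at (559,314). In the scene crop, the cap-top centre is at (442,67).

```bash
cat > h.py <<'E'
import numpy as np
from bench import *
from scipy.spatial.transform import Rotation as R
def ray(n,uv):
    p=camera_params(n); d=np.linalg.solve(p["camera_matrix"],[*uv,1])
    return p["eye"],R.from_euler("xyz",p["orientation"],degrees=True).apply(d)
def at(n,uv,z):
    e,d=ray(n,uv); return e+d*(z-e[2])/d[2]
T=lambda u,v:((u+.5)/6.5-.5+280,(v+.5)/6.5-.5+225)
S=lambda u,v:((u+.5)/6.5-.5+230,(v+.5)/6.5-.5+215)
E
python3 - <<'E'
from h import *
np.set_printoptions(precision=4,suppress=True)
c=[at("top",T(*p),.01) for p in[(72,53),(730,97),(715,365),(53,326)]]
c=np.array(c);m=c.mean(0)
# local y toward bottle: from knob end to bottle end
y=(c[0]+c[3]-c[1]-c[2]);L=np.linalg.norm(y)/2;y/=np.linalg.norm(y)
x=np.array([y[1],-y[0],0])
print(c,m,L,"y",y,"x",x,"holder yaw",np.degrees(np.arctan2(x[1],x[0])))
print("knob pred",m-.065*y,"bottle pred",m+.06*y)
print("cap top",at("top",T(240,163),.103),"scene",at("scene",S(442,67),.103))
print("pointer",at("top",T(577,208),.054),at("top",T(577,268),.054))
print("scene corners",at("scene",S(648,243),.01),at("scene",S(18,480),.01))
print("black dot",at("top",T(559,314),.01), "pointer knob scene", at("scene",S(228,355),.054))
E
```

```text
[[ 0.6436  0.0521  0.01  ]
 [ 0.6213 -0.1984  0.01  ]
 [ 0.5195 -0.1878  0.01  ]
 [ 0.5398  0.0608  0.01  ]] [ 0.581  -0.0683  0.01  ] 0.25043313819295016 y [0.0852 0.9964 0.    ] x [ 0.9964 -0.0852  0.    ] holder yaw -4.890208946623381
knob pred [ 0.5755 -0.1331  0.01  ] bottle pred [ 0.5862 -0.0086  0.01  ]
cap top [ 0.5881 -0.0096  0.103 ] scene [ 0.5875 -0.0109  0.103 ]
pointer [ 0.5752 -0.1324  0.054 ] [ 0.5533 -0.1315  0.054 ]
scene corners [0.6468 0.0415 0.01  ] [ 0.5239 -0.1941  0.01  ]
black dot [ 0.54   -0.1298  0.01  ] pointer knob scene [ 0.5812 -0.1412  0.054 ]
```

```bash
cat >> h.py <<'E'
def go(x,y,z,yaw):
    s=get_state(); r=R.from_euler("xyz",s["orientation"],degrees=True)
    d=r.inv().apply(np.array([x,y,z])-s["tool_pos"])/.5
    t=(yaw-s["orientation"][2]+180)%360-180
    print("pose",s["tool_pos"].round(4),s["orientation"].round(2),"rows",d.round(4),round(-t/180,4),"t",s["clock"])
E
python3 -c "
from h import *
go(.576,-.1335,.17,-4.9)"
```

```text
pose [ 0.2766 -0.56    0.2493] [-179.92   -0.     26.29] rows [ 0.9146 -0.4994  0.1593] 0.1733 t 0.1
```

```bash
python3 -m creep '[[0.9146,-0.4994,0.159,0.173],[0.9146,-0.4994,0.159,0.173],[0.9146,-0.4994,0.159,0.173],[0.9146,-0.4994,0.159,0.173],[0.9146,-0.4994,0.159,0.173],[0.9146,-0.4994,0.159,0.173],[0.9146,-0.4994,0.159,0.173],[0.9146,-0.4994,0.159,0.173],[0.9146,-0.4994,0.159,0.173],[0.9146,-0.4994,0.159,0.173]]' 0; python3 - <<'E'
from h import *
import cv2
go(.576,-.1335,.05,-4.9); print(get_state()["qpos"])
im=read_camera("scene")[:,:,::-1][180:310,220:380]
cv2.imwrite("pics/s2.png",cv2.convertScaleAbs(cv2.resize(im,None,fx=4.5,fy=4.5,interpolation=2),alpha=1.5))
E
```

```text
clock: 1.35
tool_pos: [0.5768, -0.132, 0.1697]
orientation: [-180.0, 0.1, -4.7]
force: [0.3, 0.0, 0.1]
opening: 0.0432
grasp_force: 0.0
pose [ 0.5768 -0.132   0.1697] [-1.7998e+02  6.0000e-02 -4.6700e+00] rows [-0.0011  0.0033  0.2393] 0.0013 t 1.35
[-1.30372168e+01  2.23257940e+01  1.01818647e+02  1.46312848e-02
  5.59181807e+01  8.16281521e+01]
```

View pics/s2.png

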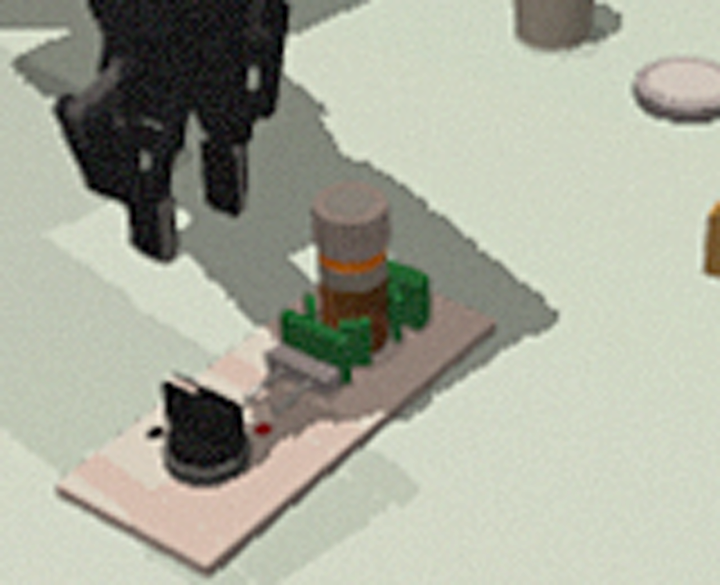

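The gripper hangs open above the knob at about (190,210) in the crop, so I'll descend and close.

```bash
python3 -m creep '[[-0.001,0.002,0.1,0.001],[-0.001,0.002,0.2,0.001],[-0.001,0.002,0.237,0.001],[-0.001,0.002,0.237,0.001],[-0.001,0.002,0.237,0.001]]' && python3 -m creep '[[0,0,0,0],[0,0,0,0],[0,0,0,0],[0,0,0,0],[0,0,0,0],[0,0,0,0]]' -1
```

```text
clock: 2.02
tool_pos: [0.5768, -0.1356, 0.0537]
orientation: [180.0, -0.1, -5.1]
force: [-0.3, 0.5, 0.6]
opening: 0.043
grasp_force: 0.0
clock: 2.78
tool_pos: [0.5767, -0.1342, 0.0536]
orientation: [-180.0, -0.1, -5.0]
force: [0.4, 5.5, 9.1]
opening: 0.0105
grasp_force: 60.7
```

```bash
python3 -m creep '[[0,0,-0.003,0],[0,0,-0.003,0.05],[0,0,-0.003,0.1],[0,0,-0.003,0.15],[0,0,-0.003,0.2],[0,0,-0.003,0.25],[0,0,-0.003,0.287],[0,0,-0.003,0.287],[0,0,-0.003,0.287],[0,0,-0.003,0.287]]'; python3 -c "
from bench import *
s=get_state();print(s['moment'],s['orientation'],s['force'])"
```

```text
clock: 4.03
tool_pos: [0.5757, -0.1355, 0.0537]
orientation: [180.0, -0.1, -56.5]
force: [0.1, -5.2, -3.3]
opening: 0.0104
grasp_force: 60.5
[-1.05425589  0.1304817   0.06018655] [ 1.79980460e+02 -5.66050612e-02 -5.64954499e+01] [ 0.07284442 -5.16424658 -3.27539097]
```

```bash
python3 -m creep '[[0,0,0,0],[0,0,0,0],[0,0,0,0],[0,0,-0.1,0],[0,0,-0.25,0],[0,0,-0.35,0],[0,0,-0.35,0],[-0.1,0,-0.35,0],[-0.2,0,-0.35,0],[-0.2,0,-0.35,0]]' 0.1; python3 - <<'E'
from h import *
import cv2
go(.588,-.010,.16,-56.5)
b=cv2.convertScaleAbs(read_camera("scene")[:,:,::-1][215:305,230:340],alpha=1.5)
a=cv2.convertScaleAbs(read_camera("top")[:,:,::-1][225:290,280:400],alpha=1.5)
f=lambda i:cv2.resize(i,None,fx=3.6,fy=3.6,interpolation=2)
a,b=f(a),f(b); a=cv2.copyMakeBorder(a,0,b.shape[0]-a.shape[0],0,0,0)
im=np.hstack([a,b]);im=im[:,:];print(im.shape)
cv2.imwrite("pics/c3.png",cv2.resize(im,None,fx=.96,fy=.96))
E
```

```text
clock: 5.28
tool_pos: [0.5182, -0.0491, 0.2275]
orientation: [179.9, 0.1, -56.5]
force: [-0.1, -0.1, 0.8]
opening: 0.047
grasp_force: 0.0
pose [ 0.5182 -0.0491  0.2275] [ 1.799e+02  1.300e-01 -5.654e+01] rows [ 0.0119 -0.1598  0.1347] -0.0002 t 5.275
(324, 828, 3)
```

View pics/c3.png

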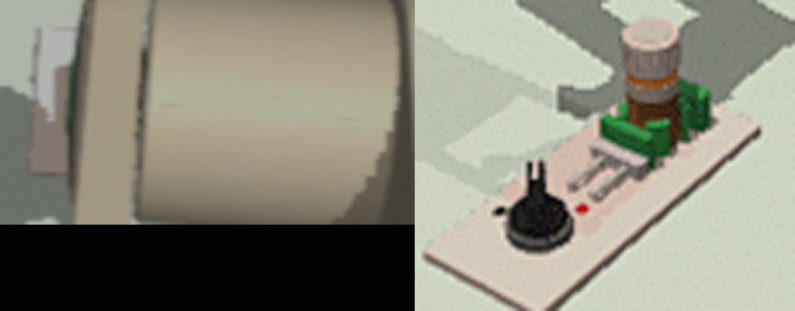

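The knob has turned and the jaw is against the bottle; the cap top is at about (651,33). I'll go above the cap, then down.

```bash
python3 -m creep '[[0.012,-0.08,0.1,0],[0.012,-0.161,0.13,0],[0.012,-0.161,0.135,0],[0.012,-0.161,0.135,0],[0.012,-0.161,0.135,0]]' 0.6; python3 -c "
from h import *
go(.588,-.0095,.091,-56.5)"
```

```text
clock: 6.0
tool_pos: [0.591, -0.013, 0.1614]
orientation: [-180.0, -0.0, -56.7]
force: [0.9, -0.2, -0.3]
opening: 0.0683
grasp_force: 0.0
pose [ 0.591  -0.013   0.1614] [-1.7999e+02 -2.0000e-02 -5.6740e+01] rows [-0.0092  0.0012  0.1408] -0.0013 t 6.0
```

```bash
python3 -c "
from h import *
P=[]
for i in range(8):
    read_camera('top');P.append(get_state()['tool_pos'])
P=np.array(P);print(P.round(4),P.mean(0))
go(.588,-.0095,.091,-56.5)"
```

```text
[[ 0.5911 -0.0129  0.1616]
 [ 0.5912 -0.0128  0.1617]
 [ 0.5912 -0.0127  0.1617]
 [ 0.5912 -0.0126  0.1616]
 [ 0.5913 -0.0125  0.1616]
 [ 0.5913 -0.0124  0.1615]
 [ 0.5913 -0.0123  0.1614]
 [ 0.5912 -0.0122  0.1612]] [ 0.59120853 -0.012539    0.16152969]
pose [ 0.5912 -0.0122  0.1612] [-1.7998e+02 -1.0000e-02 -5.6700e+01] rows [-0.0082  0.0025  0.1405] -0.0011 t 6.4
```

```bash
python3 -c "
from h import *
p=np.array([.277,-.56,.25]);yaw=26.287
for m in [(.9146,-.4994,.159,.173),(-.001,.002,.237,.001),(0,0,-.003,.287),(-.2,0,-.35,0),(.012,-.161,.135,0)]:
    r=R.from_euler('xyz',[180,0,yaw],degrees=True)
    p=p+r.apply(np.array(m[:3])*.5);yaw-=m[3]*180;print(p.round(4),yaw)
d=r.inv().apply(np.array([.588,-.0095,.091])-p)/.5;print(d)
"
```

```text
[ 0.5764 -0.1336  0.1705] -4.852999999999998
[ 0.5758 -0.1346  0.052 ] -5.032999999999998
[ 0.5758 -0.1346  0.0535] -56.693
[ 0.5209 -0.051   0.2285] -56.693
[ 0.5915 -0.0118  0.161 ] -56.693
[-0.00767136  0.00333931  0.14      ]
```

```bash
python3 -m creep '[[-0.008,0.003,0,0],[-0.008,0.003,0.06,0],[-0.008,0.003,0.12,0],[-0.008,0.003,0.14,0],[-0.008,0.003,0.14,0],[-0.008,0.003,0.14,0]]' 0.6; python3 - <<'E'
from h import *
import cv2
b=cv2.convertScaleAbs(read_camera("scene")[:,:,::-1][205:285,240:340],alpha=1.8)
cv2.imwrite("pics/c4.png",cv2.resize(b,None,fx=7,fy=7,interpolation=2))
E
```

```text
clock: 7.15
tool_pos: [0.5886, -0.0096, 0.0921]
orientation: [-179.9, -0.1, -56.7]
force: [0.3, 0.5, 0.8]
opening: 0.0683
grasp_force: 0.0
```

View pics/c4.png

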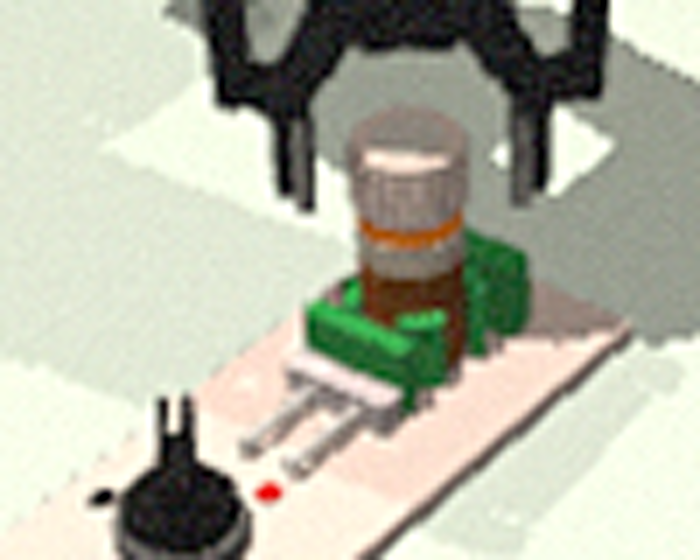

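The cap spans x 350–468, and the inner finger edges are at 313 and 513, so it is centred. Closing now.

```bash
python3 -m creep '[[0,0,0,0],[0,0,0,0],[0,0,0,0],[0,0,0,0],[0,0,0,0]]' -1; python3 -c "
from bench import *
s=get_state();print(s['moment'],s['force'])"
```

```text
clock: 7.82
tool_pos: [0.5881, -0.0098, 0.0912]
orientation: [-180.0, -0.0, -56.7]
force: [0.5, -2.3, 2.4]
opening: 0.0397
grasp_force: 60.9
[-0.39052975 -0.1213866   0.01419697] [ 0.50582475 -2.31581784  2.39748898]
```

```bash
python3 -m creep '[[0,0,-0.0006,-0.044],[0,0,-0.0011,-0.088],[0,0,-0.0017,-0.132],[0,0,-0.0022,-0.176],[0,0,-0.0028,-0.22],[0,0,-0.0033,-0.264],[0,0,-0.0039,-0.308],[0,0,-0.0044,-0.352],[0,0,-0.005,-0.396],[0,0,-0.0055,-0.44]]'; python3 -m creep '[[0,0,-0.0005,-0.03],[0,0,-0.0005,-0.03],[0,0,-0.0005,-0.03]]' ;python3 -c "
from bench import *
s=get_state();print(s['moment'],s['force'])"
```

```text
clock: 9.07
tool_pos: [0.5886, -0.0085, 0.0943]
orientation: [-179.9, -0.1, 22.7]
force: [0.3, 5.6, 5.1]
opening: 0.0397
grasp_force: 61.2
clock: 9.45
tool_pos: [0.5884, -0.0085, 0.0945]
orientation: [-179.9, -0.1, 27.9]
force: [0.3, 5.1, 4.7]
opening: 0.0396
grasp_force: 61.3
[ 0.87083441 -0.0609756  -0.0561987 ] [0.31482937 5.10906987 4.74789937]
```

```bash
python3 -m creep '[[0,0,-0.002,0],[0,0,-0.005,0],[0,0,-0.008,0],[0,0,-0.01,0]]'; python3 -c "
from bench import *
s=get_state();print(s['moment'],s['force'])"
```

```text
clock: 9.95
tool_pos: [0.5879, -0.0099, 0.0989]
orientation: [180.0, 0.0, 27.9]
force: [2.0, 0.8, -1.1]
opening: 0.0391
grasp_force: 60.6
[ 0.19350248 -0.37390334 -0.01901912] [ 1.97954521  0.84484223 -1.11421552]
```

Forces are small, so the thread has let go. I'll lift the rest.

```bash
python3 -m creep '[[0,0,-0.015,0],[0,0,-0.03,0],[0,0,-0.045,0],[0,0,-0.06,0],[0,0,-0.062,0],[0,0,-0.062,0],[0,0,-0.062,0],[0,0,-0.062,0]]'; python3 - <<'E'
from h import *
import cv2
s=get_state();print(s['moment'],s['force'])
b=cv2.convertScaleAbs(read_camera("scene")[:,:,::-1][195:285,240:340],alpha=2)
cv2.imwrite("pics/c5.png",cv2.resize(b,None,fx=6.5,fy=6.5,interpolation=2))
E
```

```text
clock: 10.95
tool_pos: [0.5877, -0.0096, 0.1297]
orientation: [-180.0, 0.0, 27.9]
force: [-0.2, -0.9, -0.5]
opening: 0.0392
grasp_force: 60.7
[-0.00114697  0.02602116  0.06298604] [-0.17180009 -0.88347565 -0.54966828]
```

View pics/c5.png

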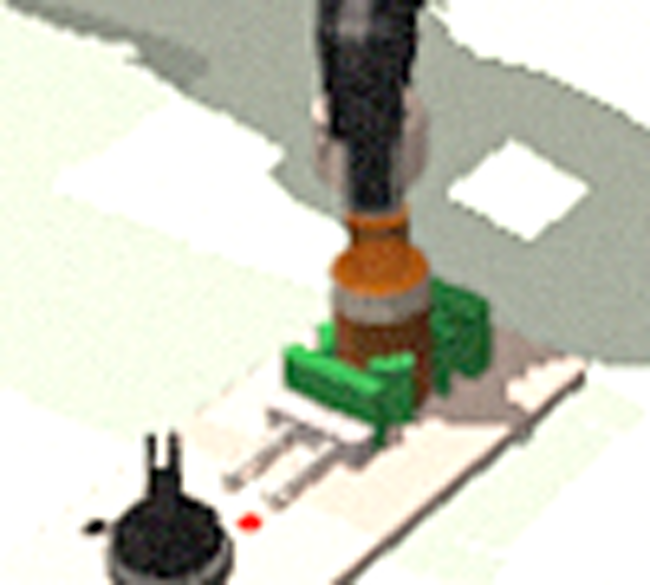

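```bash
python3 - <<'E'
from h import *
p=camera_params("scene");r=R.from_euler("xyz",p["orientation"],degrees=True)
side=r.apply([1,0,0])
def px(P):
    c=p["camera_matrix"]@r.inv().apply(P-p["eye"]);c=c[:2]/c[2]
    return ((c-[240,195]+.5)*6.5-.5).round()
a=np.array([.588,-.0095,0])
for n,rad,z in[("cap rim",.0205,.116),("cap top",.0205,.142),("bottle rim",.012,.096),("shoulder",.019,.070)]:
    A=a+[0,0,z];print(n,px(A-rad*side),px(A+rad*side))
    f=p["eye"]-A;f[2]=0;f/=np.linalg.norm(f);print("  near",px(A+rad*f))
E
```

```text
cap rim [324. 166.] [435. 166.]
  near [380. 197.]
cap top [321. 106.] [433. 106.]
  near [378. 136.]
bottle rim [349. 211.] [413. 211.]
  near [381. 229.]
shoulder [333. 268.] [433. 268.]
  near [384. 297.]
```

The final picture matches the predicted projection, with the cap rim about 20 mm above the bottle's rim. The bottle is in place and the selector still stands where it was turned to green.

```bash
python3 -c "
from bench import *
print(sign_off())"
```

```text
the job is handed in; nothing more can be done
None
```

I handed the job in at about 11 s on the clock. The selector is turned to green, the cap is unscrewed, and the gripper holds it level about 20 mm above the bottle's rim. The blue mark was never in view, so I couldn't check directly that the bottle didn't turn.

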